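# Reset a length stop and lock it

### The arm

A 6-joint arm with a two-finger parallel gripper is mounted at the origin on a cart in front of the work surface, level with it; the furniture and walls round the work are solid. World frame = base frame: x ahead of the robot, y to its left, z up, the work surface at z = 0. Lengths are in mm, angles in rad, forces in N, time in s.
With the tool pointing down it reaches from about 300 to 775 mm from the base axis. Payload 14.6 kg.
Tool frame: the origin (TCP) lies on the centre line of the jaws, within the pads' length; the fingertips stand 19 mm ahead of it and the grasp point (between the pads) is the TCP (bot.tip_reach is the distance from the TCP to the fingertips, in mm); z points along the fingers, y is the line along which they close (so a half turn about z gives the same grasp; the last joint's range is limited). The gripper opens to 85 mm and grips with 20 to 120 N. Pads are 22 mm wide; open, the fingers measure 114 mm over their backs; the gripper's body (76 mm by 85 mm) begins 54 mm behind the grasp point. The pads swing forward as they close: fully open they stand 13 mm farther back than shut.
Start: joints at [-1.405, 0.3, 1.521, -0, 1.321, -0.067], TCP at [126.88, -535.155, 250.281] pointing down, gripper open.
Joint ranges: [-3.03, 3.03], [-0.79, 2.21], [0.23, 2.52], [-1.04, 4.18], [0, 3.07], [-2.55, 2.55]. Speed limits (rad/s): [2.22, 2.22, 2.57, 3.14, 3.14, 3.14].

### API

Orientations are given as a unit quaternion [w, x, y, z].
In Python, from rig import bot gives the robot as it stands. Calls block until the motion is done:
- bot.move_to(position, orientation): joint-space move of the TCP to a pose.
- bot.servo_line(position, attitude=None, speed=150, until_force=None): straight line of the TCP; attitude=None keeps the orientation; speed is the mean speed in mm/s. With until_force (N) it stops when the force on the tool has changed by that much, and returns True; else False.
- bot.move_joints(angles): joint-space move.
- bot.move_gripper(opening, grip_force=None): finger opening in mm; grip_force is the grip in N (None keeps the last); returns when the fingers have stopped.
- bot.dwell(seconds).
- bot.ik(position, orientation): joint angles nearest the present ones, or None.
- bot.read_state(): the state.
- bot.read_camera(name): name is "scene" or "top" or "wrist"; returns a dict with "image" (384x512x3 uint8, blue, green, red), "depth" (384x512 float32, mm along the optical axis (not along the pixel's ray), 0 where there is no reading), "fovy" (degrees; the focal length in pixels is half the picture's height over the tangent of half this angle, whatever the lens; pixels are square), "cx", "cy" (the principal point, pixels), "k1" (the pictures are not rectified: a ray, as slopes to the right and down, at radius r is drawn at 1 + k1 r^2 times it, then the intrinsics apply), "eye" and "attitude" of the camera in the world; the wrist camera has in their place "mount" (4x4, takes a point from camera to tool coordinates, whose origin is the TCP and whose axes are the flange's). Camera axes: x right, y down, z forward; pixel columns grow to the right and rows downward; lengths in mm; the calibration is good to about 2 mm. A picture is of the moment at which its call begins: read the wrist's pose just before it.
A pose or a line that the arm cannot do raises bot.MotionError and nothing moves.
- bot.finish_job(): hands the job in; it is judged then, once.
The state is a dict: "clock": time; "joint_positions": joint angles; "qvel": joint speeds; "effort": joint torques, N m; "ee_pos": TCP position; "tool_rot": TCP orientation; "ft_force": force on the tool from outside, world axes, zero at the start; "moment": the same for the moment, N m; "grip_width": finger opening in mm; "grip_force": force on a finger pad.
Only numpy, scipy, OpenCV 4.12 (cv2) and the standard library are available. Lean on these libraries where they do the work, as an engineer would, in place of code of your own. Each camera call takes 0.05 s, during which the arm holds its last target. There are 200 camera calls.

### The job

Set the length stop on the bench fixture to its rider: loosen the lock ring by swinging its handle, turn the winged adjuster until the slide's pointer stands tip to tip with the pointer of the rider, then swing the lock ring's handle back until it is fully tight, and let go. Move the slide with the adjuster, not by pushing it, and leave the things lying around it where they are.

Things in the scene. Friction and masses are not known exactly. Their poses are not given: they have to be found in the camera images.
- fixture: Bolted-down fixture: dark steel plate, x -83 to 62 mm, y -105 to 185 mm, with a grey head 86 x 84 mm, 51 mm high. Origin on the bench under the head's vertical axis, about which lock ring and adjuster both turn. z up, +y along the slide towards the stop plate (robot's left at yaw 0), x away from the robot; yaw within 0.3 rad. Left of the head an anvil and a fence, up to 42 mm high.
- lock (a joint): Dark knurled lock ring, 76 mm diameter, under the adjuster, z 52 to 66 mm; its arm carries an upright handle post. 0 = fully tight, at its stop; grows anticlockwise from above as it loosens, to 1.2 at the other stop. Below 0.25 rad it clamps the adjuster; beyond 0.4 the adjuster is quite free. Stays where left. Resists with about 3 N at the post, up to 5 N near tight.
- lock_post (a point): Top centre of the handle post of the lock ring: black, round, 16 mm diameter (13 at its foot), free from z 64 to 105 mm above the bench, 88 mm from the head's axis. It swings round that axis with the ring; tight, it stands 110 degrees clockwise of the fixture's +x (on the robot's right).
- adjuster (a joint): Adjuster on top of the head: 62 mm disc with a wing. Grows clockwise seen from above, 0 to 2.0 rad. Each radian moves the slide 30 mm towards the fixture's +y. Turned freely it resists with about 0.1 N m and stays where it is left. Held fast (to 2 N m) while the lock ring is tight.
- wing (a point): Top centre of the adjuster's wing, on the head's axis, 108 mm above the bench. The wing is a straight upright black bar 62 mm long, 14 mm thick, its flanks free from z 78 to 108 mm. This point's x axis points along the wing (parallel to the fixture's x when the adjuster reads 0); y is across it.
- stop_pointer (a point): Tip of the triangular steel pointer on the slide (5 mm thick, top at z 40 mm), pointing to the fixture's front (-x). Moves along the fixture's y only. The slide is a 16 mm square bar through the head, 30 mm in front of the axis, with an upright stop plate near its left end (up to z 47 mm).
- rider_pointer (a point): Tip of the fixed triangular pointer (top at z 40 mm) of the rider, a 24 x 22 mm aluminium block with a round screw head up to z 42 mm, on the rail at the fixture's front edge. Points to the fixture's +x; its axes are the fixture's. The tips pass 3 mm apart in x; the setting is right when both have the same fixture y.
- slide: The slide bar, with stop plate and pointer; not to be pushed. Axes and origin are the fixture's, shifted along y by the slide's travel.
- transformer: bystander, loose: dark brown and yellow transformer 34 x 42 x 37 mm, behind the fixture
- cutter: bystander, loose: blue side cutter 108 mm long, 11 mm high, lying in front of the fixture
- capacitor: bystander, loose: upright blue capacitor, 30 mm diameter, 46 mm high, left of the fixture
- heatsink: bystander, loose: grey finned heatsink 36 x 50 x 25 mm, right of the fixture
- blue_reel: bystander, loose: flat blue reel 40 mm diameter, 12 mm high, right of the fixture
- strip: bystander, loose: pale terminal strip 20 x 60 x 16 mm, in front of the fixture, to the left

How it is judged (in metres and radians):
On the way, in this order (a step that is already met when the one before it is completed fails the run):
1. the lock ring is loosened (more than 0.5 rad) (value of joint lock above 0.5 rad), for 0.2 s.
2. with the lock ring loose, the slide's pointer stands tip to tip with the rider's, within 4 mm (value of joint lock above 0.4 rad and y of stop_pointer in the frame of rider_pointer between -0.004 and 0.004 m), for 0.2 s.
3. the lock ring is tight again (less than 0.12 rad) (value of joint lock below 0.12 rad), for 0.2 s.
At the end, for the whole second after the job is handed in: The lock ring is tight (less than 0.12 rad from its stop), the slide's pointer is within 4 mm of the rider's pointer along the slide, and the fixture is released (value of joint lock below 0.12 rad and y of stop_pointer in the frame of rider_pointer between -0.004 and 0.004 m and contact force between the fingers and fixture below 0.1 N); the robot touches nothing.
It fails at once if the slide is pushed directly (more than 3 N from the robot) (contact force between any of the arm, the fingers and slide above 3 N).
It fails at once if a thing lying around the fixture is moved by more than 30 mm (distance of any of transformer, cutter, capacitor, heatsink, blue_reel, strip from where it was at the start of the episode above 0.03 m).
It also fails if it takes over 59 s, if anything falls off the work surface, if the arm or the gripper's body presses on something with over 40 N, if the wrist force passes 120 N, or if a joint passes its speed limit or range.

## Working session

There is one attempt and no reset: what is moved stays moved. The work goes in short steps, each a Python script; the robot and the scene stay as the last script left them, time stands still between calls to the robot, and variables do not carry over. Pictures are saved under pics/ and viewed, at most 10 in all, crops included, and the job is handed in when it is done.

```bash
mkdir -p pics; ls; cat > h.py <<'E'
import numpy as np, cv2, pickle
from rig import bot
from scipy.spatial.transform import Rotation as R
def rot(q): return R.from_quat([q[1],q[2],q[3],q[0]])
def grab(name):
    s=bot.read_state(); c=bot.read_camera(name)
    if name=="wrist":
        T=np.eye(4); T[:3,:3]=rot(s["tool_rot"]).as_matrix(); T[:3,3]=s["ee_pos"]; M=T@np.array(c["mount"])
    else:
        M=np.eye(4); a=np.array(c["attitude"]); M[:3,:3]=a if a.shape==(3,3) else rot(a).as_matrix(); M[:3,3]=c["eye"]
    c["M"]=M; return c
def K(c):
    f=192/np.tan(np.radians(c["fovy"])/2); return np.array([[f,0,c["cx"]],[0,f,c["cy"]],[0,0,1.]]),np.array([c["k1"],0,0,0,0.])
def rays(c,uv):
    k,d=K(c); p=cv2.undistortPoints(np.array(uv,float).reshape(-1,1,2),k,d)[:,0]
    return np.c_[p,np.ones(len(p))]
def onz(c,uv,z):
    r=rays(c,uv)@c["M"][:3,:3].T; o=c["M"][:3,3]; return o+r*((z-o[2])/r[:,2])[:,None]
def cloud(c):
    v,u=np.mgrid[:384,:512]; r=rays(c,np.c_[u.ravel(),v.ravel()])
    P=(r*c["depth"].reshape(-1,1))@c["M"][:3,:3].T+c["M"][:3,3]
    P[c["depth"].ravel()==0]=np.nan; return P.reshape(384,512,3)
def proj(c,P):
    k,d=K(c); W=np.linalg.inv(c["M"]); return cv2.projectPoints(np.array(P,float).reshape(-1,1,3),cv2.Rodrigues(W[:3,:3])[0],W[:3,3],k,d)[0][:,0]
def tq(yaw):  # tool down, tool y axis at world angle yaw
    y=np.array([np.cos(yaw),np.sin(yaw),0]); z=np.array([0,0,-1.]); x=np.cross(y,z)
    q=R.from_matrix(np.c_[x,y,z]).as_quat(); return [q[3],q[0],q[1],q[2]]
E
python3 - <<'E'
from h import *
s=bot.read_state(); print(s)
for n in ("scene","top"):
    c=grab(n); print(n,c["eye"],c["attitude"],c["fovy"],c["k1"],c["cx"],c["cy"])
    cv2.imwrite(f"pics/{n}0.png",c["image"]); pickle.dump(c,open(n+"0.pkl","wb"))
E
```

```text
pics
{'clock': 0.0, 'joint_positions': array([-1.40459854e+00,  3.00485752e-01,  1.52161960e+00, -1.22213329e-05,
        1.32069786e+00, -6.66091640e-02]), 'qvel': array([-0.00098028, -0.00064611,  0.00050526, -0.00015831, -0.00146487,
       -0.00049306]), 'effort': array([ 2.84928065e-03, -5.43494368e+01, -3.61790442e+01,  7.92404171e-05,
        4.00360208e-03, -6.45278561e-06]), 'ee_pos': array([ 126.84262904, -534.94246131,  249.69696954]), 'tool_rot': array([-6.04232249e-04,  9.93232404e-01,  1.16142264e-01, -3.60392014e-05]), 'ft_force': array([ 1.20892561, -0.66631138, -0.10155453]), 'moment': array([-0.06338934, -0.03313715, -0.0337524 ]), 'grip_force': 0.0, 'grip_width': 85.20631298286939}
scene [256.41404087 414.60916306 767.24320464] [ 0.07413209 -0.19529517  0.91407957 -0.34759571] 53.41680476593182 -0.09735385866307641 257.39456748740315 192.33755469409758
top [ 335.36931156 -127.71289895 1044.84577587] [ 0.06787362 -0.70188354  0.70566137 -0.06924377] 42.40968626451163 -0.09305077674175923 256.1621469806795 187.65412989384802
```

```bash
python3 - <<'E'
import cv2
a=cv2.imread("pics/top0.png");b=cv2.imread("pics/scene0.png")
cv2.imwrite("pics/both.png",cv2.resize(cv2.vconcat([a,b]),None,fx=.78,fy=.78))
cv2.imwrite("pics/top0b.png",cv2.resize(a,None,fx=1.5625,fy=1.5625))
E
```

```text
(no output)
```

View pics/top0b.png

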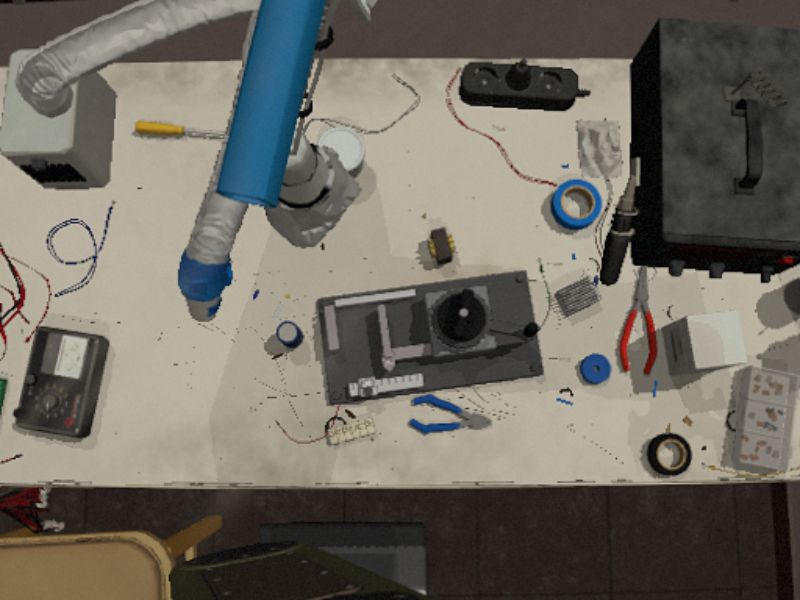

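View pics/scene0.png

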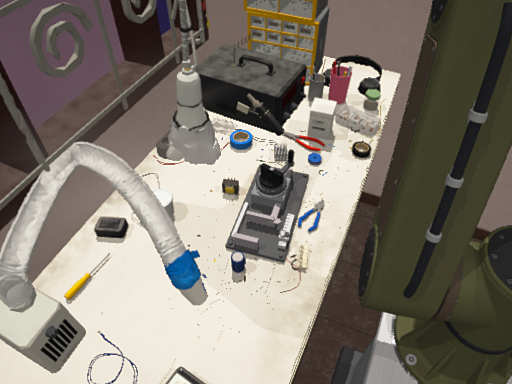

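The top view (800 px scale) shows the wing and head at about (462,315), the post at (531,329), the rider at about (367,385) and the anvil/fence at (385,340). The fume hose hangs at (205,270) and the stand at (310,190). The scene view agrees.

```bash
python3 - <<'E'
from h import *
c=pickle.load(open("top0.pkl","rb")); s=1/1.5625
pts={"wing":(462,313,108),"post":(531,329,105),"pl_tl":(318,299,8),"pl_tr":(527,272,8),"pl_br":(543,371,8),"pl_bl":(330,403,8),"rider":(367,385,42)}
C=cloud(c)
for k,(u,v,z) in pts.items():
    print(k,onz(c,[(u*s,v*s)],z)[0].round(1),C[int(v*s),int(u*s)].round(1))
Z=C[...,2]
# obstacles above 120mm, coarse grid max height
x,y=C[...,0],C[...,1]
for gx in range(700,50,-50):
    print(gx,[int(np.nanmax(np.where((x>=gx)&(x<gx+50)&(y>=gy)&(y<gy+50),Z,-1))) for gy in range(300,-600,-50)])
print(proj(c,[[400,0,0]]))
b=c["image"][150:270,190:365]; cv2.imwrite("pics/topcrop.png",cv2.resize(b,None,fx=4.5,fy=4.5,interpolation=2))
E
```

```text
wing [ 494.4 -205.8  108. ] [ 494.4 -204.2  111.8]
post [ 474.5 -290.8  105. ] [ 476.  -289.7  102.1]
pl_tl [531.8 -17.9   8. ] [532.5 -16.9   8.7]
pl_tr [ 568.2 -305.1    8. ] [ 5.703e+02 -3.060e+02 -5.000e-01]
pl_br [ 431.6 -321.8    8. ] [ 432.2 -320.1   11.5]
pl_bl [390.7 -35.8   8. ] [392.5 -35.6  10.3]
rider [411.8 -86.5  42. ] [412.7 -84.7  41.3]
700 [215, 216, 6, 5, 7, 237, 235, 58, 58, 5, 7, 5, 6, 6, 16, 94, 149, 268]
650 [136, 130, 5, 5, 2, 223, -1, 0, 54, 5, 7, 5, 7, 28, 30, 157, 148, 172]
600 [10, 8, 6, 6, 176, 203, 5, 362, 623, 6, 40, 37, 6, 28, 133, 151, 148, 172]
550 [9, 9, 5, 5, 169, 181, 318, 484, 636, 702, 39, 35, 22, 16, 116, 140, 147, 148]
500 [5, 5, 5, 96, 138, 138, 6, 329, 731, 722, 96, 112, 18, 27, 78, 82, 14, 6]
450 [44, 44, 6, 6, 44, 7, 51, 715, 726, 51, 112, 113, 108, 65, 17, 15, 103, 104]
400 [45, 46, 5, 5, 6, 5, 6, 714, 719, 50, 49, 19, 17, 22, 20, 16, 104, 104]
350 [55, 41, 6, 6, 7, 5, 5, 20, 38, 15, 15, 14, 6, 7, 6, 5, 6, 6]
300 [37, 36, 6, 5, 6, 8, 6, 19, 16, 6, 6, 5, 5, 6, 6, 5, 22, 22]
250 [7, 4, 5, 5, 6, 4, 5, 6, 605, 627, 4, 6, 5, 6, 6, 6, 23, 18]
200 [-1, -1, -1, -1, 252, 408, 487, 537, 590, 564, -1, -1, -1, -1, -1, -1, -1, -1]
150 [-1, -1, -1, -1, 249, 325, -1, -1, -1, -1, -1, -1, -1, -1, -1, -1, -1, -1]
100 [-1, -1, -1, -1, -1, -1, -1, -1, -1, -1, 7, -1, -1, -1, -1, -1, -1, -1]
[[194.55655508 253.71082964]]
```

View pics/topcrop.png

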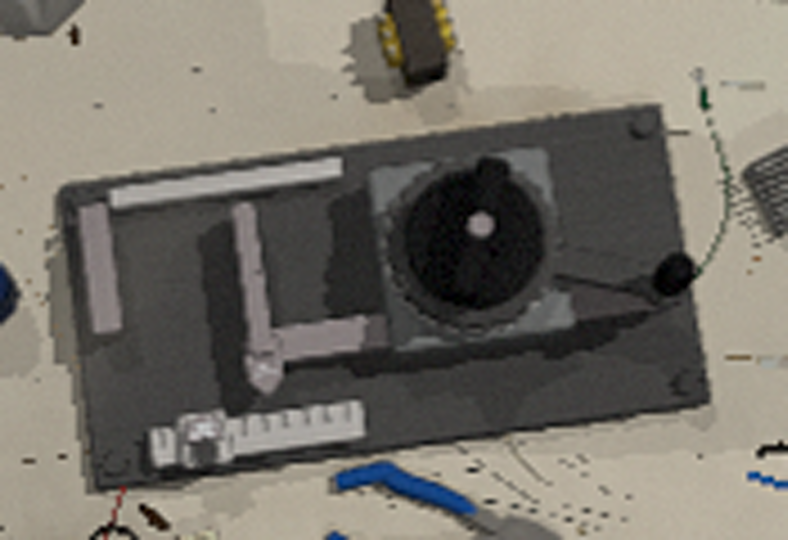

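```bash
python3 - <<'E'
from h import *
s=bot.read_state(); print(s["ee_pos"], rot(s["tool_rot"]).as_matrix().round(2).tolist())
for p in ([440,-140,300],[494,-206,104],[475,-291,100]):
  for a in (0,.126,.126+np.pi/2,-.2,-1.3,-.9,-2,-2.5):
    j=bot.ik(p,tq(a)); print(p,round(a,2),None if j is None else np.round(j,2))
w=bot.read_camera("wrist"); print(np.array(w["mount"]).round(2),w["fovy"])
E
```

```text
[ 126.84619494 -534.97551531  249.77626079] [[0.97, 0.23, -0.0], [0.23, -0.97, 0.0], [0.0, -0.0, -1.0]]
[440, -140, 300] 0 [-0.39  0.06  1.68 -0.    1.39 -0.39]
[440, -140, 300] 0.13 [-0.39  0.06  1.68 -0.    1.39 -0.51]
[440, -140, 300] 1.7 [-0.39  0.06  1.68 -0.    1.39 -2.08]
[440, -140, 300] -0.2 [-0.39  0.06  1.68 -0.    1.39 -0.19]
[440, -140, 300] -1.3 [-0.39  0.06  1.68 -0.    1.39  0.91]
[440, -140, 300] -0.9 [-0.39  0.06  1.68 -0.    1.39  0.51]
[440, -140, 300] -2 [-0.39  0.06  1.68 -0.    1.39  1.61]
[440, -140, 300] -2.5 [-0.39  0.06  1.68 -0.    1.39  2.11]
[494, -206, 104] 0 [-0.46  0.44  1.7  -0.    1.   -0.46]
[494, -206, 104] 0.13 [-0.46  0.44  1.7  -0.    1.   -0.59]
[494, -206, 104] 1.7 [-0.46  0.44  1.7  -0.    1.   -2.16]
[494, -206, 104] -0.2 [-0.46  0.44  1.7  -0.    1.   -0.26]
[494, -206, 104] -1.3 [-0.46  0.44  1.7  -0.    1.    0.84]
[494, -206, 104] -0.9 [-0.46  0.44  1.7  -0.    1.    0.44]
[494, -206, 104] -2 [-0.46  0.44  1.7  -0.    1.    1.54]
[494, -206, 104] -2.5 [-0.46  0.44  1.7  -0.    1.    2.04]
[475, -291, 100] 0 [-0.62  0.48  1.64 -0.    1.01 -0.62]
[475, -291, 100] 0.13 [-0.62  0.48  1.64 -0.    1.01 -0.74]
[475, -291, 100] 1.7 [-0.62  0.48  1.64 -0.    1.01 -2.31]
[475, -291, 100] -0.2 [-0.62  0.48  1.64 -0.    1.01 -0.42]
[475, -291, 100] -1.3 [-0.62  0.48  1.64 -0.    1.01  0.68]
[475, -291, 100] -0.9 [-0.62  0.48  1.64 -0.    1.01  0.28]
[475, -291, 100] -2 [-0.62  0.48  1.64 -0.    1.01  1.38]
[475, -291, 100] -2.5 [-0.62  0.48  1.64 -0.    1.01  1.88]
[[  -0.     -0.96   -0.27   67.03]
 [   1.     -0.     -0.     -0.57]
 [   0.     -0.27    0.96 -123.12]
 [   0.      0.      0.      1.  ]] 65.63845145329434
```

```bash
python3 - <<'E'
from h import *
bot.move_to([465,-150,230],tq(1.69)); 
bot.move_gripper(34)
c=grab("wrist"); pickle.dump(c,open("w1.pkl","wb")); print(c["M"][:3,3],bot.read_state()["clock"])
cv2.imwrite("pics/w1.png",cv2.resize(c["image"],None,fx=1.5625,fy=1.5625,interpolation=2))
E
```

```text
[ 397.42530347 -157.6025687   353.11546692] 2.6083
```

View pics/w1.png

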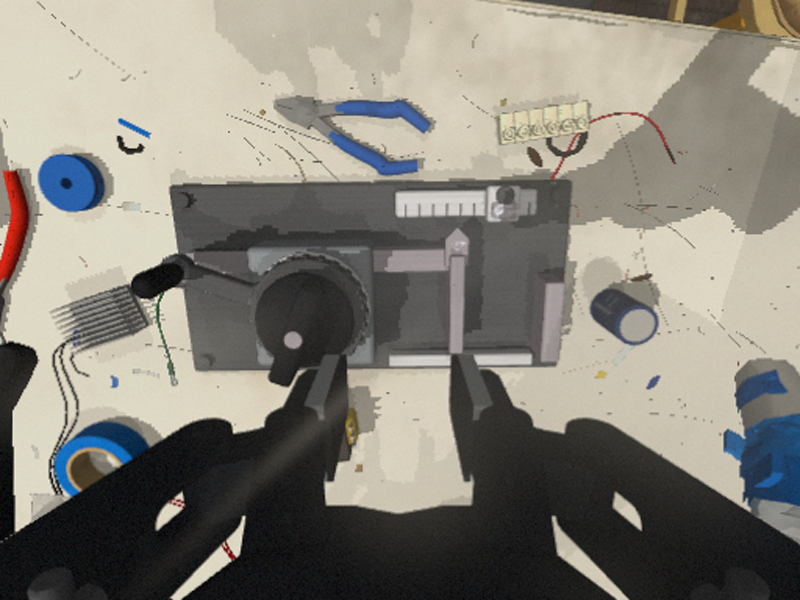

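```bash
python3 - <<'E'
from h import *
c=pickle.load(open("w1.pkl","rb")); s=1/1.5625
for n,u,v,z in (("stop",457,229,40),("rider",503,223,40),("pin",293,340,111),("post",158,280,105),("p1",171,184,8),("p2",571,180,8),("p3",557,365,8),("p4",196,369,8)):
    print(n,onz(c,[(u*s,v*s)],z)[0].round(1),cloud(c)[int(v*s),int(u*s)].round(1))
o=c["image"]; b=np.vstack([cv2.resize(o[125:165,270:350],None,fx=7,fy=7,interpolation=2),cv2.resize(cv2.convertScaleAbs(o[160:250,150:250],alpha=3),(560,504))[:310]])
cv2.imwrite("pics/w1c.png",b)
E
```

```text
stop [ 431.  -113.7   40. ] [ 430.6 -114.1   39.2]
rider [423.5 -83.8  40. ] [425.2 -78.   10.5]
pin [ 494.8 -204.5  111. ] [ 495.  -205.3  109.2]
post [ 471.  -280.9  105. ] [ 472.5 -283.9   99.1]
p1 [ 427.1 -318.5    8. ] [ 427.  -322.9   -0.5]
p2 [390.1 -33.2   8. ] [389.8 -30.6  -0.7]
p3 [532.4 -13.1   8. ] [535.  -10.3  -0.6]
p4 [ 570.1 -300.1    8. ] [ 567.6 -298.8   12.7]
```

View pics/w1c.png

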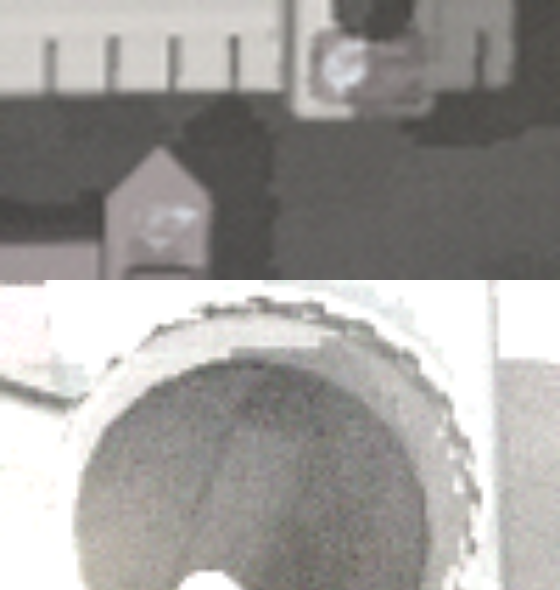

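The stop tip is at (457,229), the rider block is centred near (503,212) and the wing pin is at (293,340). The slide needs about 31 mm of travel, which is about 1.0 rad. Next I loosen the ring.

```bash
cat >> h.py <<'E'
AX=np.array([494.6,-205.2]); YAW=.126
def postpose(phi,z=100):
    th=YAW-np.radians(110)+phi; return [AX[0]+88*np.cos(th),AX[1]+88*np.sin(th),z],tq(th+np.pi/2)
def arc(p0,p1,n,speed=60):
    for p in np.linspace(p0,p1,n+1)[1:]:
        P,q=postpose(p); bot.servo_line(P,q,speed=speed)
        s=bot.read_state(); print(round(p,2),(s["ee_pos"]-P).round(1),s["ft_force"].round(1))
E
python3 - <<'E'
from h import *
P,q=postpose(0,180); bot.move_to(P,q); bot.move_gripper(30)
print(bot.read_state()["ft_force"], bot.servo_line([P[0],P[1],100],speed=80,until_force=8))
s=bot.read_state(); print(s["ee_pos"],s["ft_force"],s["clock"])
c=grab("wrist"); cv2.imwrite("pics/w2.png",c["image"])
E
```

```text
[-0.14301411  1.18457176 -0.19366438] False
[ 475.34578302 -291.17777523  100.51417891] [-0.83615877  0.1484071   0.02954902] 5.4667
```

View pics/w2.png

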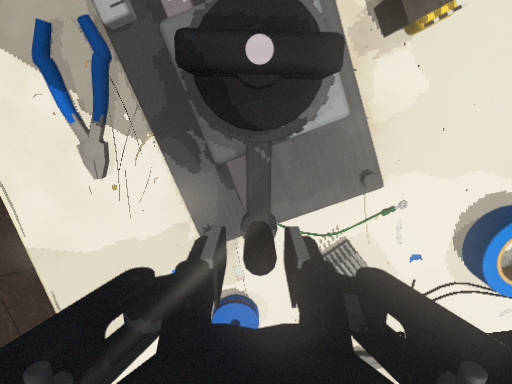

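The post (260,245) stands between the fingers, and the wing lies almost along the closing line, at about -0.22 rad world. I swing the ring now.

```bash
python3 - <<'E'
from h import *
arc(0,.92,5)
P,q=postpose(.85); bot.servo_line(P,q,speed=80)
c=grab("wrist"); cv2.imwrite("pics/w3.png",c["image"])
P,q=postpose(.85,165); bot.servo_line(P,q,speed=150)
# wing: measure from above
bot.move_gripper(40)
bot.move_to([AX[0],AX[1],165],tq(-.22+np.pi/2))
c=grab("wrist"); pickle.dump(c,open("w4.pkl","wb")); cv2.imwrite("pics/w4.png",c["image"]); print(bot.read_state()["clock"])
a=cv2.imread("pics/w3.png"); cv2.imwrite("pics/w34.png",cv2.resize(np.hstack([a,c["image"]]),(800,300)))
E
```

```text
0.18 [-0.   0.   0.1] [0.2 0.3 0.1]
0.37 [-0.3  0.  -0. ] [0.7 0.7 0.7]
0.55 [-0.3  0.  -0. ] [0.6 0.2 0.8]
0.74 [-0.3 -0.  -0. ] [0.1 0.5 0.3]
0.92 [-0.3 -0.1 -0. ] [-0.1 -0.7 -0.2]
9.4667
```

View pics/w34.png

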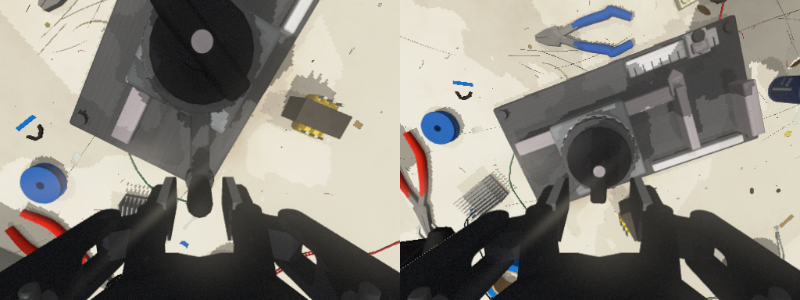

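The ring followed the fingers to about 0.85 rad, with the post at (200,195) in the left half. In the right half the wing (600,180) is centred between the fingers. I grip the wing and turn it.

```bash
python3 - <<'E'
from h import *
a0=-.22+np.pi/2
print(bot.servo_line([AX[0],AX[1],104],speed=80,until_force=8))
bot.move_gripper(10,grip_force=20)
s=bot.read_state(); print(s["grip_width"],s["grip_force"],s["ft_force"],s["moment"])
for d in (.2,.4,.6,.8,.95):
    bot.servo_line([AX[0],AX[1],104],tq(a0-d),speed=60)
    s=bot.read_state(); print(d,s["ft_force"].round(1),s["moment"].round(2),s["clock"])
c=grab("wrist"); pickle.dump(c,open("w5.pkl","wb")); cv2.imwrite("pics/w5.png",cv2.resize(c["image"],None,fx=1.5625,fy=1.5625,interpolation=2))
E
```

```text
False
13.494594601407671 20.192614495754242 [-0.36548264 -2.90966939  4.497667  ] [-0.50556472  0.11016624  0.04189996]
0.2 [ 0.1 -0.7  5.5] [-0.18 -0.03 -0.04] 11.0917
0.4 [2.  0.3 5.8] [ 0.1  -0.24 -0.13] 11.4417
0.6 [2.3 3.4 5.3] [ 0.46 -0.52 -0.08] 11.7917
0.8 [4.4 4.5 4.1] [ 0.63 -0.75 -0.13] 12.1417
0.95 [7.  4.7 3.6] [ 0.77 -1.08 -0.08] 12.4417
```

View pics/w5.png

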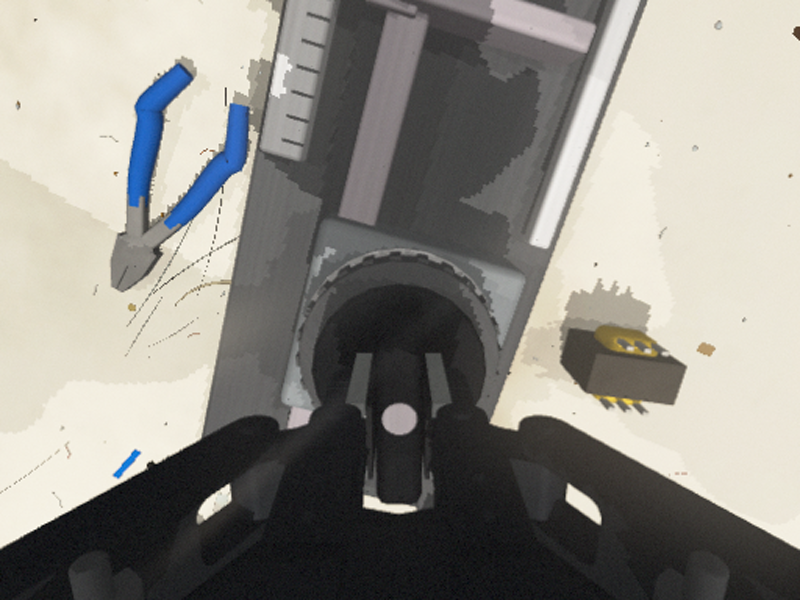

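The slide bar has moved out, but the pointers are just above the picture. I release and look from over them.

```bash
python3 - <<'E'
from h import *
bot.move_gripper(40); p=bot.read_state()["ee_pos"]; bot.servo_line([p[0],p[1],165],speed=150)
bot.move_to([440,-84,165],tq(YAW+np.pi/2))
c=grab("wrist"); pickle.dump(c,open("w6.pkl","wb")); print(bot.read_state()["clock"],c["M"][:3,3])
u,v=proj(c,[[426,-84,40]])[0].astype(int); print(u,v)
cr=c["image"][v-60:v+60,u-80:u+80]; cv2.imwrite("pics/w6.png",cv2.resize(cr,None,fx=5,fy=5,interpolation=2))
E
```

```text
14.5 [372.57946782 -92.09897009 287.73682312]
256 174
```

View pics/w6.png

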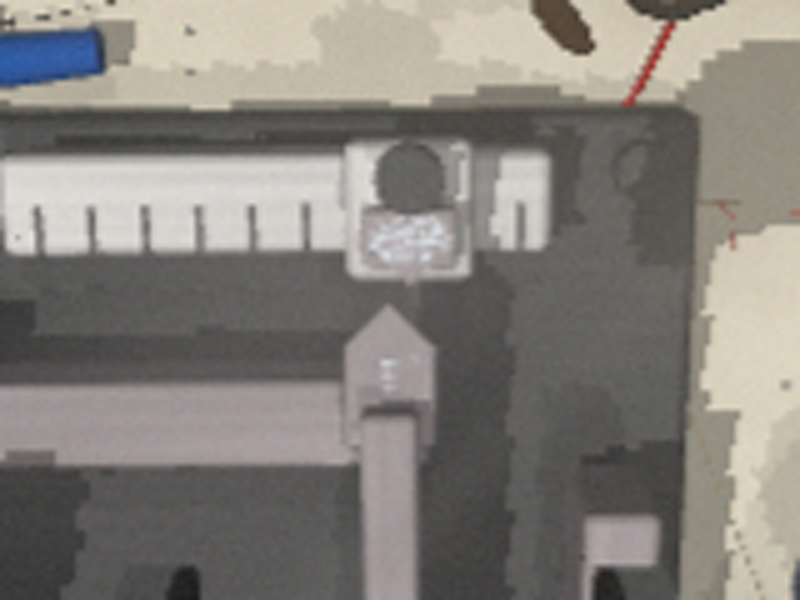

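The rider tip is at (410,284) and the stop tip at (388,308), so 3.7 mm are still missing, about +0.12 rad. I correct that and look again.

```bash
python3 - <<'E'
from h import *
c=pickle.load(open("w6.pkl","rb"))
def px(x,y): return (256-80+x/5,174-60+y/5)
A=onz(c,[px(388,308),px(410,284)],40); d=A[1]-A[0]; dy=-np.sin(YAW)*d[0]+np.cos(YAW)*d[1]; print(A.round(1),d,dy)
a0=-.22+np.pi/2-.95
bot.move_to([AX[0],AX[1],165],tq(a0)); bot.servo_line([AX[0],AX[1],104],speed=80,until_force=8)
bot.move_gripper(10,grip_force=20)
bot.servo_line([AX[0],AX[1],104],tq(a0-dy/30),speed=30)
bot.dwell(.2); print(bot.read_state()["ft_force"])
bot.move_gripper(40); bot.servo_line([AX[0],AX[1],165],speed=150)
bot.move_to([440,-84,165],tq(YAW+np.pi/2))
c=grab("wrist"); pickle.dump(c,open("w7.pkl","wb")); print(bot.read_state()["clock"])
cr=c["image"][114:234,176:336]; cv2.imwrite("pics/w7.png",cv2.resize(cr,None,fx=5,fy=5,interpolation=2))
E
```

```text
[[427.3 -86.1  40. ]
 [422.7 -82.9  40. ]] [-4.59043235  3.19152284  0.        ] 3.7430872891367706
[ 8.43140375  4.94412456 -1.75166454]
19.3667
```

View pics/w7.png

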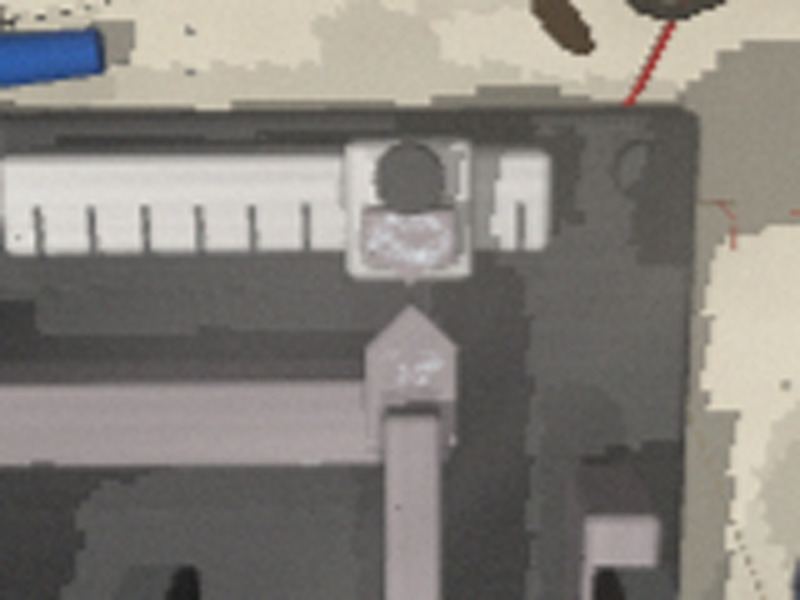

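The tips line up: 410 against 409 px. Now I tighten, pushing until the stop resists.

```bash
python3 - <<'E'
from h import *
bot.servo_line([440,-84,185]); P,q=postpose(.85,185); bot.move_to(P,q); bot.move_gripper(30)
P,q=postpose(.85,100); print(bot.servo_line(P,q,speed=80,until_force=8))
arc(.85,.05,5)
P,q=postpose(-.16); print(bot.servo_line(P,q,speed=25,until_force=14))
s=bot.read_state(); d=s["ee_pos"][:2]-AX; print("phi",np.arctan2(d[1],d[0])-YAW+np.radians(110),s["ft_force"],s["clock"])
c=grab("wrist"); cv2.imwrite("pics/w8.png",c["image"])
E
```

```text
False
0.69 [ 0.2 -0.1  0.5] [0.2 1.  0.3]
0.53 [0.3 0.1 0.2] [ 0.1 -0.6 -0. ]
0.37 [0.3 0.1 0.1] [ 0.2  0.  -0.4]
0.21 [0.3 0.  0.1] [ 0.3 -0.3  0.5]
0.05 [ 0.4 -0.   0.1] [-0.  -0.2 -0.5]
True
phi -0.05585750350701835 [ 8.13968802 -2.50717598 -1.54380833] 24.425
```

View pics/w8.png

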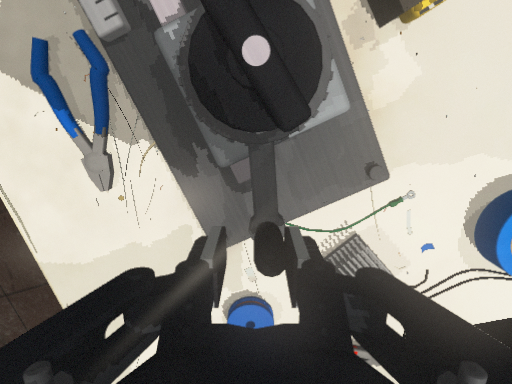

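The post is pressed against the stop; the gripper reads -0.06 rad, with the play taken up. My picture budget is used up (I went one over), so I release and check the rest by numbers only.

```bash
python3 - <<'E'
from h import *
P,q=postpose(.02); bot.servo_line(P,q,speed=60)
P,q=postpose(.02,185); bot.servo_line(P,q,speed=150)
bot.move_to([440,-84,165],tq(YAW+np.pi/2)); bot.dwell(.3)
c=grab("wrist"); o=pickle.load(open("w7.pkl","rb"))["image"]; n=c["image"]
for nm,(y0,y1,x0,x1) in {"stop":(174,204,246,272),"rider":(140,172,243,273)}.items():
    m=cv2.matchTemplate(n[y0-10:y1+10,x0-10:x1+10],o[y0:y1,x0:x1],cv2.TM_CCOEFF_NORMED); print(nm,np.array(cv2.minMaxLoc(m)[3])-10,m.max())
bot.move_to([400,-250,230],tq(YAW+np.pi/2))
for nm in ("wrist","top"):
    C=cloud(grab(nm)).reshape(-1,3); r=np.hypot(*(C[:,:2]-AX).T); k=(r>70)&(r<105)&(C[:,2]>92)&(C[:,2]<112)
    m=np.median(C[k],0); d=m[:2]-AX; print(nm,k.sum(),m,"phi",np.arctan2(d[1],d[0])-YAW+np.radians(110))
print(bot.read_state()["clock"])
E
```

```text
stop [0 0] 0.9872341
rider [0 0] 0.9793206
wrist 0 [nan nan nan] phi nan
top 0 [nan nan nan] phi nan
28.0667
  return _methods._mean(a, axis=axis, dtype=dtype,
  ret = um.true_divide(
```

```bash
python3 - <<'E'
from h import *
bot.move_joints([-1.405,.3,1.521,0,1.321,-.067])
c=grab("top"); o=pickle.load(open("top0.pkl","rb")); u,v=proj(o,[[475,-291,105]])[0].astype(int)
m=cv2.matchTemplate(c["image"][v-26:v+26,u-26:u+26],o["image"][v-12:v+12,u-12:u+12],cv2.TM_CCOEFF_NORMED); print(np.array(cv2.minMaxLoc(m)[3])-14,m.max())
C=cloud(c).reshape(-1,3); r=np.hypot(*(C[:,:2]-AX).T); k=(r>72)&(r<105)&(C[:,2]>85)&(C[:,2]<125)
d=np.median(C[k],0)[:2]-AX; print(k.sum(),d,np.arctan2(d[1],d[0])-YAW+np.radians(110),bot.read_state()["clock"])
E
```

```text
[0 0] 0.9912107
65 [-19.00360361 -85.05227568] 0.0032420737881593276 30.0667
```

```bash
python3 -c "
from rig import bot; print(bot.finish_job())"
```

```text
the job is handed in; nothing more can be done
None
```

The job is handed in, at about 30 s on the robot's clock: the pointers stand tip to tip within about 0.3 mm in the last viewed picture and did not shift on tightening, the lock ring measured 0.00 rad from its stop, and the arm is clear; I viewed 11 pictures, one over the limit of 10.

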